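Sort the baking things into their trays

TASK

Baking is done: sort the loose things on the worktop into the three trays. The teaspoon goes into the brown wooden tray, both biscuit cutters (the red-orange one and the plain tin ring) into the blue tray, and the two biscuits lying on the bare worktop into the yellow tray; set each one down, do not drop it, so that all lie flat on the tray's bottom, side by side and not on top of one another. Leave the white ramekin among them standing where it is.

Things in the scene. Friction and masses are not known exactly. Their poses are not given: they have to be found in the camera images.
- wood_tray: Brown wooden shallow open rectangular tray, fixed to the worktop, with a darker brown rim: the cutlery tray. Outside 220 x 138 mm and 18 mm high; walls and floor 4 mm thick, so inside 212 x 130 mm, inner floor 4 mm above the worktop. Origin: centre of its underside, on the worktop; its x axis runs along the 220 mm side (level, nearly along world x), z up.
- blue_tray: Blue plastic shallow open rectangular tray, fixed to the worktop, all blue: the tray for biscuit cutters. Outside 220 x 138 mm and 18 mm high; walls and floor 4 mm thick, so inside 212 x 130 mm, inner floor 4 mm above the worktop. Origin: centre of its underside, on the worktop; its x axis runs along the 220 mm side (level, nearly along world x), z up.
- yellow_tray: Yellow painted metal shallow open rectangular tray, fixed to the worktop, with a white rim: the biscuit tray. Outside 220 x 138 mm and 18 mm high; walls and floor 4 mm thick, so inside 212 x 130 mm, inner floor 4 mm above the worktop. Origin: centre of its underside, on the worktop; its x axis runs along the 220 mm side (level, nearly along world x), z up.
- spoon: Small plain steel teaspoon, 130 mm long (its x axis, bowl at the +x end), 26 mm wide at the bowl, 11 mm high, 20 to 30 g. Lies on the worktop roughly along world x. Origin: centre of its underside. Can be gripped across at the origin (fingers closing along its y axis), where its solid is 10 to 20 mm wide.
- heart_cutter: Red-orange biscuit cutter, a very rounded heart, an open band 60 mm long (its x axis, from the shallow notch between the lobes to the opposite end) by 72 mm wide (y), 21 mm high, 25 to 45 g. Origin: its centre, at its underside, z up. Can be gripped over the outside along its x axis (60 mm).
- round_cutter: Silvery tin round biscuit cutter, an open ring of 64 mm outside diameter, 21 mm high, 25 to 45 g. Origin: centre of its underside, z up. Can be gripped over the outside in any direction.
- biscuit_a: Round light-brown biscuit, 55 mm diameter, 10 mm thick, about 20 g, flat on the worktop. Origin: centre of its underside, z up. Gripped over its rim in any direction. Same as biscuit_b.
- biscuit_b: Round light-brown biscuit, 55 mm diameter, 10 mm thick, about 20 g, flat on the worktop. Origin: centre of its underside, z up. Gripped over its rim in any direction. Same as biscuit_a.
- ramekin: Small round white china ramekin, dark brown inside, 53 mm diameter, 31 mm high, loose among the things to sort; not to be moved. Origin: centre of its underside, z up.
Not all that is in view belongs to the job. What is shaped like the heart_cutter but green is not meant.

How it is judged:
At the end, for the whole second after the job is handed in: Teaspoon in the wooden tray, both cutters in the blue, both biscuits in the yellow: each flat (tilt under 0.12 rad) on the tray floor (underside less than 5 mm above it), between the walls, released, at rest; the ramekin upright, within 20 mm of its start (x of spoon in the frame of wood_tray between -0.1 and 0.1 m and y of spoon in the frame of wood_tray between -0.06 and 0.06 m and z of spoon in the frame of wood_tray between 0 and 0.009 m and angle between each of spoon, heart_cutter, round_cutter, biscuit_a, biscuit_b's own z axis and vertical below 0.12 rad and linear speed of each of spoon, heart_cutter, round_cutter, biscuit_a, biscuit_b below 0.02 m/s and contact force between the fingers and spoon below 0.05 N and x of heart_cutter in the frame of blue_tray between -0.085 and 0.085 m and y of heart_cutter in the frame of blue_tray between -0.045 and 0.045 m and z of heart_cutter in the frame of blue_tray between 0 and 0.009 m and contact force between the fingers and heart_cutter below 0.05 N and x of round_cutter in the frame of blue_tray between -0.085 and 0.085 m and y of round_cutter in the frame of blue_tray between -0.045 and 0.045 m and z of round_cutter in the frame of blue_tray between 0 and 0.009 m and contact force between the fingers and round_cutter below 0.05 N and x of biscuit_a in the frame of yellow_tray between -0.085 and 0.085 m and y of biscuit_a in the frame of yellow_tray between -0.045 and 0.045 m and z of biscuit_a in the frame of yellow_tray between 0 and 0.009 m and contact force between the fingers and biscuit_a below 0.05 N and x of biscuit_b in the frame of yellow_tray between -0.085 and 0.085 m and y of biscuit_b in the frame of yellow_tray between -0.045 and 0.045 m and z of biscuit_b in the frame of yellow_tray between 0 and 0.009 m and contact force between the fingers and biscuit_b below 0.05 N and angle between ramekin's own z axis and vertical below 0.1 rad); the robot touches nothing.
It fails at once if one of the things is dropped (moves faster than 0.7 m/s, a fall of about 25 mm, with nothing gripping it) ((linear speed of spoon above 0.7 m/s and contact force between the fingers and spoon below 0.05 N) or (linear speed of heart_cutter above 0.7 m/s and contact force between the fingers and heart_cutter below 0.05 N) or (linear speed of round_cutter above 0.7 m/s and contact force between the fingers and round_cutter below 0.05 N) or (linear speed of biscuit_a above 0.7 m/s and contact force between the fingers and biscuit_a below 0.05 N) or (linear speed of biscuit_b above 0.7 m/s and contact force between the fingers and biscuit_b below 0.05 N)).
It fails at once if the white ramekin is pushed more than 20 mm from where it stood (distance of ramekin from where it was at the start of the episode above 0.02 m).
It also fails if it takes over 128 s, if anything falls off the work surface, if the arm or the gripper's body presses on something with over 40 N, if the wrist force passes 120 N, or if a joint passes its speed limit or range.

ROBOT

A 6-joint arm with a two-finger parallel gripper is mounted at the origin on a cart in front of the work surface, level with it; the furniture and walls round the work are solid. World frame = base frame: x ahead of the robot, y to its left, z up, the work surface at z = 0. Lengths are in m, angles in rad, forces in N, time in s.
With the tool pointing down it reaches from about 0.3 to 0.875 m from the base axis. Payload 6.4 kg.
Tool frame: the origin (TCP) lies on the centre line of the jaws, within the pads' length; the fingertips stand 25 mm ahead of it and the grasp point (between the pads) lies 6 mm ahead of it; z points along the fingers, y is the line along which they close (so a half turn about z gives the same grasp; the last joint's range is limited). The gripper opens to 85 mm and grips with 20 to 120 N. Pads are 22 mm wide; open, the fingers measure 114 mm over their backs; the gripper's body (76 mm by 85 mm) begins 54 mm behind the grasp point. The pads swing forward as they close: fully open they stand 13 mm farther back than shut.
Start: joints at [1.001, 0.181, 1.607, -0, 1.354, -0.206], TCP at [0.205, 0.537, 0.256] pointing down, gripper open.
Joint ranges: [-2.99, 2.99], [-0.89, 2.07], [0.3, 2.58], [-1.14, 4.28], [0, 2.63], [-3.12, 3.12]. Speed limits (rad/s): [2.57, 2.57, 3.01, 3.14, 3.14, 3.14].

INTERFACE

Orientations are given as a unit quaternion [w, x, y, z].
In Python, from bench import get_obs, camera, hand_in, spot_in gives the robot as it stands.
- The arm moves only by the shell command python3 -m jog 'ROWS'. ROWS is JSON, one flat list of numbers, 7 for each row, row after row: the shift along the tool's x, y, z in m, then the turn, a rotation vector about the tool's x, y, z in rad, then the closure, from 0 (fully open) to 1 (shut). A call has 1 to 20 rows; each row is the pose to reach, as a shift and turn from the pose commanded when the call began, along the tool's axes at that moment; what a row does not reach only later rows make up. A row lasts 1/8 s, in which the tool goes at most 62.5 mm and 10.7 degrees, less where a joint would pass 70% of its speed; a pose out of reach is approached as far as the arm can. A call with a gripper value outside its range is refused whole. The fingers move at their own pace and stop on an object; the grip force is fixed at half the most. Time passes only in rows, so rows that repeat a pose let the fingers close. It gives the time, the measured TCP pose, the force, the opening and the grip force at its end, in the units of the state.
- get_obs(): the state, without advancing time (a new reading comes with each control period).
- camera(name): name is "side" or "top" or "wrist"; returns a dict with "frame" (480x640x3 uint8, red, green, blue), "mtx" (3x3 intrinsics, pixels), "distortion" ([k1, k2, p1, p2, k3] as OpenCV has them; the pictures are not rectified), "extrinsics" (4x4, takes a point from camera to world coordinates). Camera axes: x right, y up, looking along -z (the intrinsics and any distortion apply to the point x, -y, -z); pixel columns grow to the right and rows downward; lengths in m; the calibration is good to about 2 mm. A picture is of the moment at which its call begins. There is no depth.
- hand_in(): hands the job in; it is judged then, once.
Trained networks look in a picture, given as the dict that the camera call returned (one of the last four; its "shot" number tells which), for a name from the list of things; names that differ only in an ending like _2 or _b are one class to them, and where a whole thing is asked for, a point or a joint stands for the part that bears it (a point fixed in the world has none). Each returns a list of dicts, best first, with "confidence" (0 to 1); they miss things now and then, are a little off and sometimes report something else, mostly with a low value. They report only what shows in the picture. A call takes as long as a camera call. They do not tell look-alikes from the thing itself.
- spot_in(picture, name): "xyz" ([x, y, z] in m, in world coordinates, good to about 4 mm: the middle of the surface that is visible of it).
The state is a dict: "time_s": time; "q": joint angles; "dq": joint speeds; "joint_efforts": joint torques, N m; "eef_pos": TCP position; "eef_rot": TCP orientation; "wrist_force": force on the tool from outside, world axes, zero at the start; "torque": the same for the moment, N m; "opening": opening from 0.0 (shut) to 1.0 (fully open); "grasp_force": force on a finger pad.
Only numpy, scipy, OpenCV 4.12 (cv2) and the standard library are available. Lean on these libraries where they do the work, as an engineer would, in place of code of your own. Each camera call takes 0.05 s, during which the arm holds its last target. There are 200 camera calls.

## Working session

There is one attempt and no reset: what is moved stays moved. The work goes in short steps, Python scripts to look and compute and a shell command to move; the robot and the scene stay as the last step left them, time stands still between calls to the robot, and variables do not carry over. Pictures are saved under pics/ and viewed, at most 14 in all, crops included, and the job is handed in when it is done.

```bash
mkdir -p pics; ls
python3 - <<'E'
from bench import *
import cv2
o=get_obs();print({k:o[k] for k in('time_s','eef_pos','eef_rot','opening')})
for n in('top','side'):
    p=camera(n);cv2.imwrite(f'pics/{n}0.png',p['frame'][:,:,::-1])
    print(n,p['mtx'].tolist(),p['distortion'],p['extrinsics'].round(3).tolist())
    for t in('wood_tray','blue_tray','yellow_tray','spoon','heart_cutter','round_cutter','biscuit_a','ramekin'):
        print(t,[([round(float(v),3) for v in d['xyz']],round(float(d['confidence']),2)) for d in spot_in(p,t)])
E
```

```text
pics
{'time_s': 0.0, 'eef_pos': array([0.20430383, 0.53692909, 0.25537835]), 'eef_rot': array([-3.37626852e-04,  1.80901104e-01,  9.83500888e-01, -8.24584707e-04]), 'opening': 1.000613081746599}
top [[610.638646537846, 0.0, 319.2915888100799], [0.0, 610.638646537846, 240.5423977152975], [0.0, 0.0, 1.0]] [-0.0953311  0.         0.         0.         0.       ] [[-0.486, 0.812, -0.323, -0.097], [-0.874, -0.455, 0.171, 0.274], [-0.008, 0.366, 0.931, 1.535], [0.0, 0.0, 0.0, 1.0]]
wood_tray [([0.493, 0.395, -0.003], 0.82)]
blue_tray [([0.492, 0.042, 0.005], 0.83), ([0.525, -0.165, 0.021], 0.15)]
yellow_tray [([0.428, -0.281, 0.014], 0.65), ([0.501, 0.214, 0.007], 0.56)]
spoon [([0.517, -0.083, 0.001], 0.5), ([0.413, -0.393, 0.014], 0.39)]
heart_cutter [([0.429, -0.186, 0.015], 0.65), ([0.292, -0.388, 0.015], 0.49)]
round_cutter [([0.43, -0.282, 0.017], 0.56)]
biscuit_a [([0.41, -0.392, 0.014], 0.84), ([0.528, -0.281, 0.012], 0.84)]
ramekin [([0.525, -0.164, 0.022], 0.82), ([0.428, -0.186, 0.014], 0.48)]
side [[605.1635002878398, 0.0, 312.64449747867934], [0.0, 605.1635002878398, 230.39051951762295], [0.0, 0.0, 1.0]] [0.01441317 0.         0.         0.         0.        ] [[0.292, 0.505, -0.812, -0.776], [-0.956, 0.16, -0.245, -0.378], [0.007, 0.848, 0.53, 0.807], [0.0, 0.0, 0.0, 1.0]]
wood_tray [([0.559, 0.453, 0.006], 0.65)]
blue_tray []
yellow_tray []
spoon []
heart_cutter [([0.425, -0.182, 0.012], 0.96), ([0.287, -0.386, 0.009], 0.56)]
round_cutter [([0.422, -0.28, 0.01], 0.75)]
biscuit_a [([0.523, -0.285, 0.008], 0.67), ([0.409, -0.398, 0.01], 0.56)]
ramekin [([0.52, -0.166, 0.019], 0.78)]
```

View pics/top0.png

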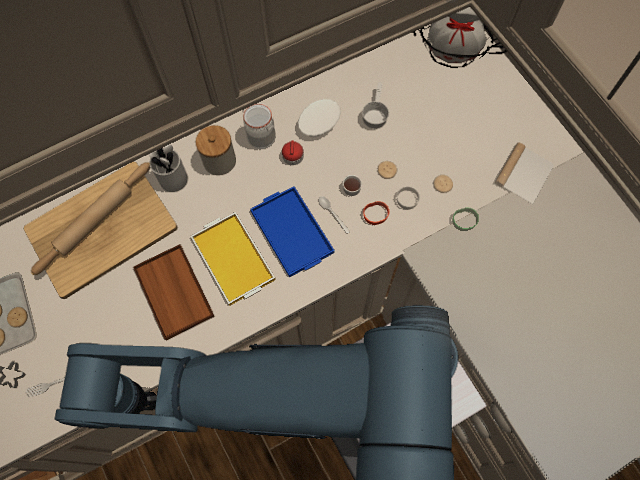

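View pics/side0.png

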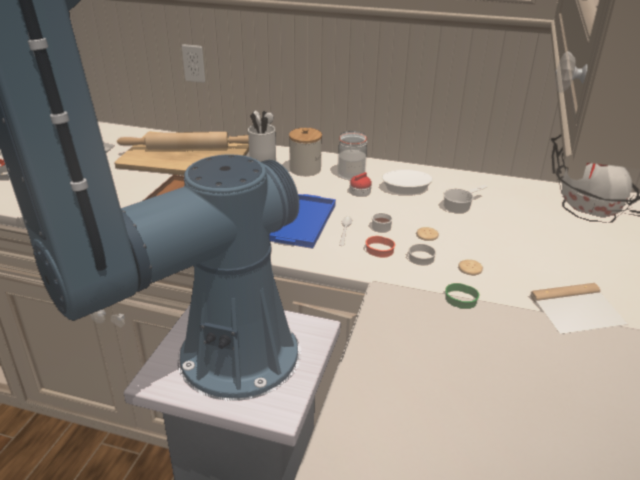

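The top view shows the wood tray at about (173,292), yellow at (232,258), blue at (291,232) and the spoon at (333,213). The ramekin is at (352,185), red heart (375,212), tin ring (406,198), biscuits (387,170) and (443,184), and the green decoy (464,219). The detections agree, apart from low-confidence extras. Next I'll measure the trays.

```bash
cat > h.py <<'E'
from bench import *
import cv2, numpy as np
def world(p,uv,z):
    uv=np.asarray(uv,float).reshape(-1,1,2)
    n=cv2.undistortPoints(uv,p['mtx'],np.array(p['distortion'])).reshape(-1,2)
    E=p['extrinsics']; d=np.c_[n[:,0],-n[:,1],-np.ones(len(n))]@E[:3,:3].T
    c=E[:3,3]; return c+d*((z-c[2])/d[:,2])[:,None]
def pix(p,X):
    E=np.linalg.inv(p['extrinsics']); c=np.asarray(X,float).reshape(-1,3)@E[:3,:3].T+E[:3,3]
    return cv2.projectPoints(c*[1,-1,-1],np.zeros(3),np.zeros(3),p['mtx'],np.array(p['distortion']))[0].reshape(-1,2)
def ortho(p,x0,x1,y0,y1,z,s):   # s px per m; up = +x, left = +y
    xs=np.arange(x1,x0,-1/s); ys=np.arange(y1,y0,-1/s)
    Y,X=np.meshgrid(ys,xs); m=pix(p,np.c_[X.ravel(),Y.ravel(),np.full(X.size,z)]).astype(np.float32).reshape(*X.shape,2)
    return cv2.remap(p['frame'],m[...,0],m[...,1],cv2.INTER_LINEAR)
def tool(dw):  # world shift -> tool axes
    from scipy.spatial.transform import Rotation as R
    q=get_obs()['eef_rot']; return R.from_quat([*q[1:],q[0]]).inv().apply(dw).round(4)
def blob(p,mask,z):
    k,l,st,_=cv2.connectedComponentsWithStats(mask.astype(np.uint8)); i=1+st[1:,4].argmax()
    v,u=np.nonzero(l==i); w=world(p,np.c_[u,v],z)[:,:2]
    (c,s,a)=cv2.minAreaRect((w*1000).astype(np.float32)); return np.round(c,1),np.round(s,1),round(a,1)
E
python3 - <<'E'
from h import *
p=camera('top'); h=cv2.cvtColor(p['frame'],cv2.COLOR_RGB2HSV); H,S,V=[h[...,i].astype(int) for i in range(3)]
g=np.zeros(H.shape,bool)
def box(u0,u1,v0,v1):
    m=g.copy(); m[v0:v1,u0:u1]=1; return m
print('blue',blob(p,(H>100)&(H<130)&(S>150)&box(245,340,180,285),.012))
print('yellow',blob(p,(H>18)&(H<35)&(S>150)&box(185,280,205,310),.004))
print('wood',blob(p,(S>90)&(H<20)&box(128,220,240,345),.012))
cv2.imwrite('pics/o1.png',ortho(p,.2,.65,-.48,.0,.01,1200)[:,:,::-1])
E
```

```text
blue (array([496.8,  44.5]), array([237.2, 138.7]), 1.0)
yellow (array([509., 219.]), array([210.8, 128.4]), 1.8)
wood (array([496.1, 397.5]), array([139.8, 226.2]), 88.8)
```

View pics/o1.png

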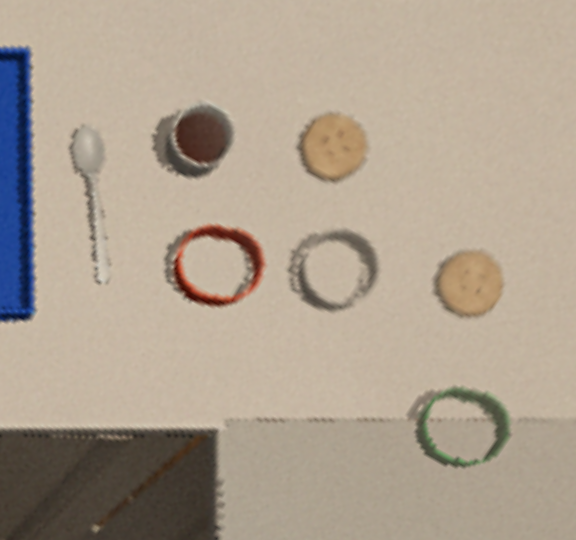

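Ortho view scaling is y = -col/1200 and x = 0.65 - row/1200. The spoon runs from (88,128) to (102,283), so its centre is about (0.479,-0.079) and its yaw about 5°. The heart is at (220,265), about (0.429,-0.183). The ring is at (0.426,-0.282), and the biscuits at (0.528,-0.279) and (0.414,-0.392). I'll hover above the spoon.

```bash
python3 -m jog '[-0.476,-0.478,0,0,0,-0.454,0.5,-0.476,-0.478,0,0,0,-0.454,0.5,-0.476,-0.478,0,0,0,-0.454,0.5,-0.476,-0.478,0,0,0,-0.454,0.5,-0.476,-0.478,0,0,0,-0.454,0.5,-0.476,-0.478,0,0,0,-0.454,0.5,-0.476,-0.478,0,0,0,-0.454,0.5,-0.476,-0.478,0,0,0,-0.454,0.5,-0.476,-0.478,0,0,0,-0.454,0.5,-0.476,-0.478,0,0,0,-0.454,0.5,-0.476,-0.478,0,0,0,-0.454,0.5,-0.476,-0.478,0,0,0,-0.454,0.5,-0.476,-0.478,0,0,0,-0.454,0.5,-0.476,-0.478,0,0,0,-0.454,0.5]'
python3 - <<'E'
from h import *
o=get_obs();print(o['time_s'],o['eef_pos'],o['eef_rot'],o['opening'])
p=camera('wrist');cv2.imwrite('pics/w1.png',p['frame'][:,:,::-1]);print(p['extrinsics'].round(3))
for t in('spoon','heart_cutter','round_cutter','biscuit_a','ramekin'):
    print(t,[(d['xyz'],round(float(d['confidence']),2)) for d in spot_in(p,t)])
E
```

```text
time_s: 2.7
eef_pos: [0.479, -0.0775, 0.2563]
eef_rot: [-0.0, -0.046, 0.999, 0.0]
wrist_force: [0.4, 0.0, -0.0]
opening: 0.501
grasp_force: 0.0
2.7 [ 0.47896104 -0.07749162  0.25627692] [-6.47571253e-05 -4.58425900e-02  9.98948663e-01  1.48471342e-04] 0.5012901357883774
[[-0.092 -0.941 -0.325  0.395]
 [ 0.996 -0.087 -0.03  -0.085]
 [ 0.    -0.326  0.945  0.375]
 [ 0.     0.     0.     1.   ]]
spoon [([0.5081, -0.0784, 0.0069], 0.79)]
heart_cutter [([0.5107, 0.1958, 0.0027], 0.66), ([0.4241, -0.2038, 0.0213], 0.57)]
round_cutter [([0.4257, -0.2975, 0.0149], 0.67), ([0.4265, -0.2036, 0.0239], 0.5)]
biscuit_a [([0.5305, -0.2756, 0.0125], 0.93), ([0.418, -0.3695, 0.0071], 0.47)]
ramekin [([0.5291, -0.163, 0.0182], 0.82), ([0.4202, -0.3704, 0.0073], 0.31)]
```

View pics/w1.png

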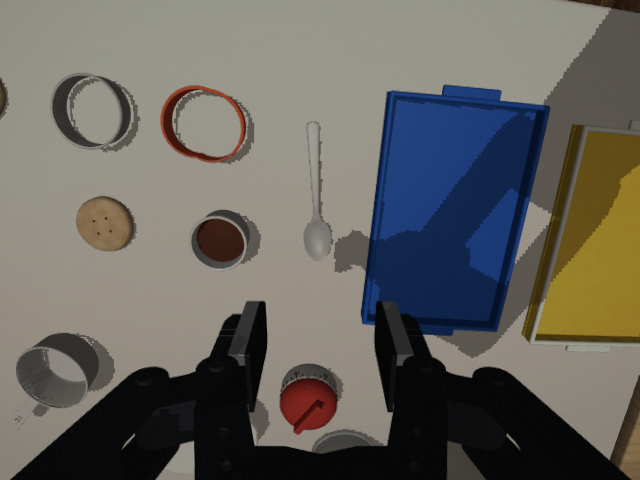

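The wrist view shows the spoon from handle tip (313,122) to bowl tip (317,260). The heart is at about (204,124), with a shallow notch near (208,90). The ring is at (92,110), the biscuit at (104,223), the ramekin at (220,240), and the blue tray is to the right. I'll compute positions with the known heights.

Run:
```python
from h import *
p=camera('wrist'); h=cv2.cvtColor(p['frame'],cv2.COLOR_RGB2HSV); H,S,V=[h[...,i].astype(int) for i in range(3)]
a=world(p,[[313,122],[317,260]],.006); print('spoon',a,a.mean(0),np.degrees(np.arctan2(*(a[1]-a[0])[[1,0]])))
m=((H<10)|(H>172))&(S>150); m[:, :150]=0; m[:,260:]=0; m[200:]=0
v,u=np.nonzero(m)
hull=cv2.convexHull(np.c_[u,v].astype(np.int32)).reshape(-1,2)
w=world(p,hull,.012)[:,:2].astype(np.float32)*1000
for ang in range(-40,41,10):
    d=np.array([np.cos(np.radians(ang)),np.sin(np.radians(ang))]);q=w@d;print(ang,round(float(np.ptp(q)),1),end='; ')
print('\nheart',cv2.minAreaRect(w), cv2.fitEllipse(w))
print('ring rim', world(p,[[92,107]],.021)[:,:2], 'bisc1',world(p,[[104,222]],.01)[:,:2])
m=(H>100)&(H<130)&(S>120); m[:, :340]=0
v,u=np.nonzero(m);print('blue',blob(p,m,.012))
print('blue inner floor corners', world(p,[[398,112],[372,312],[497,318],[531,118]],.010)[:,:2])
o=ortho(p,.36,.62,-.36,-.1,.021,2000); cv2.imwrite('pics/o2.png',o[:,:,::-1])
```

```text
spoon [[ 0.4179551  -0.09007189  0.006     ]
 [ 0.54741496 -0.074998    0.006     ]] [ 0.48268503 -0.08253495  0.006     ] 6.641434031971716
-40 67.3; -30 64.8; -20 62.7; -10 61.7; 0 63.5; 10 65.3; 20 67.4; 30 68.9; 40 70.3; 
heart ((427.0536804199219, -184.21705627441406), (73.28279876708984, 61.096004486083984), 76.655029296875) ((427.3904113769531, -184.33860778808594), (63.693199157714844, 74.28479766845703), 171.29580688476562)
ring rim [[ 0.41976801 -0.27781734]] bisc1 [[ 0.52591527 -0.28036017]]
blue (array([495.6,  44.4]), array([241.2, 143.7]), 1.0)
blue inner floor corners [[ 0.40241268 -0.01790066]
 [ 0.59739407 -0.01462044]
 [ 0.59352776  0.11541992]
 [ 0.39503043  0.09987627]]
```

View pics/o2.png

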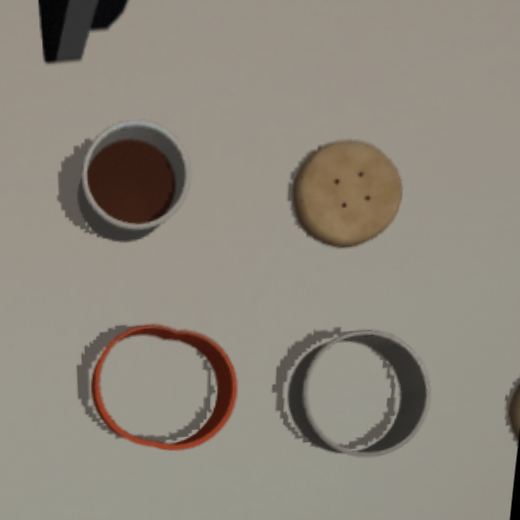

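The spoon is at about (0.481,-0.081), yaw 6°. The heart is at (0.427,-0.184) with its grip axis at about -10°, the notch towards +x. The ring is at (0.4235,-0.2835) and biscuit 1 at (0.527,-0.280). Going down on the spoon.

```bash
python3 -m jog '[-0.002,-0.004,0.1,0,0,-0.01,0.65,-0.002,-0.004,0.19,0,0,-0.01,0.65,-0.002,-0.004,0.19,0,0,-0.01,0.65,-0.002,-0.004,0.22,0,0,-0.01,0.65,-0.002,-0.004,0.224,0,0,-0.01,0.65,-0.002,-0.004,0.224,0,0,-0.01,0.65]'; python3 -m jog '[0,0,0.002,0,0,0,0.65,0,0,0.004,0,0,0,0.65]'
```

```text
time_s: 3.8
eef_pos: [0.4825, -0.0828, 0.0332]
eef_rot: [0.001, -0.05, 0.999, -0.0]
wrist_force: [-0.0, -0.4, -0.3]
opening: 0.351
grasp_force: 0.0
time_s: 4.05
eef_pos: [0.4828, -0.083, 0.0297]
eef_rot: [0.001, -0.05, 0.999, -0.001]
wrist_force: [1.5, -1.0, -1.4]
opening: 0.352
grasp_force: 0.0
```

```bash
python3 -m jog '[0,0,0.002,0,0,0,0.65,0,0,0.002,0,0,0,0.65]'; python3 -m jog '[0,0,0.002,0,0,0,0.65,0,0,0.002,0,0,0,0.65]';python3 -c "
from h import *
p=camera('wrist');cv2.imwrite('pics/w2.png',p['frame'][:,:,::-1])"
```

```text
time_s: 4.3
eef_pos: [0.4817, -0.0825, 0.0264]
eef_rot: [0.0, -0.05, 0.999, -0.0]
wrist_force: [-0.3, 0.1, 0.2]
opening: 0.35
grasp_force: 0.0
time_s: 4.55
eef_pos: [0.4819, -0.0826, 0.0246]
eef_rot: [0.0, -0.05, 0.999, -0.0]
wrist_force: [-1.0, 0.4, 4.2]
opening: 0.35
grasp_force: 2.2
```

View pics/w2.png

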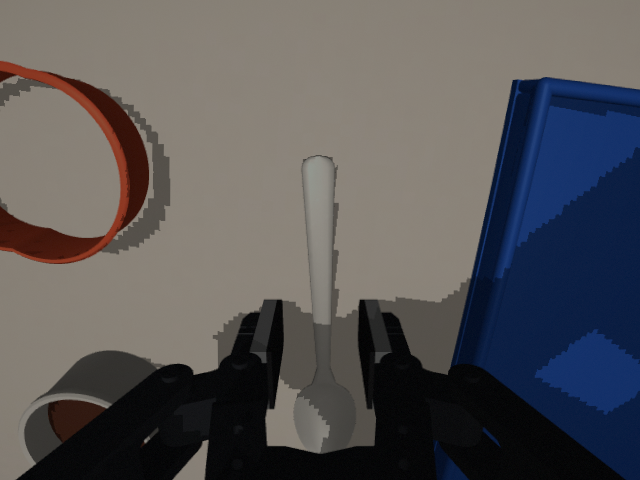

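Fingertips touch at TCP z ≈ 0.0245, with the spoon between the pads. I'll back off 2.5 mm, close and check.

```bash
python3 -m jog '[0,0,-0.0025,0,0,0,0.65,0,0,-0.0025,0,0,0,1,0,0,-0.0025,0,0,0,1,0,0,-0.0025,0,0,0,1,0,0,-0.0025,0,0,0,1,0,0,-0.0025,0,0,0,1]'
```

```text
time_s: 5.35
eef_pos: [0.4819, -0.0827, 0.0273]
eef_rot: [0.0, -0.05, 0.999, -0.0]
wrist_force: [-2.0, -0.0, 5.3]
opening: 0.194
grasp_force: 58.3
```

```bash
python3 -m jog '[0,0,-0.02,0,0,0,1,0,0,-0.08,0,0,0,1,-0.061,0.474,-0.08,0,0,0,1,-0.061,0.474,-0.08,0,0,0,1,-0.061,0.474,-0.08,0,0,0,1,-0.061,0.474,-0.08,0,0,0,1,-0.061,0.474,-0.08,0,0,0,1,-0.061,0.474,-0.08,0,0,0,1,-0.061,0.474,-0.08,0,0,0,1,-0.061,0.474,-0.08,0,0,0,1,-0.061,0.474,-0.08,0,0,0,1,-0.061,0.474,-0.08,0,0,0,1,-0.061,0.474,-0.08,0,0,0,1]'
python3 - <<'E'
from h import *
p=camera('wrist');cv2.imwrite('pics/w3.png',p['frame'][:,:,::-1])
E
```

```text
time_s: 6.98
eef_pos: [0.495, 0.3938, 0.1065]
eef_rot: [-0.0, -0.049, 0.999, -0.0]
wrist_force: [0.3, 0.5, -0.5]
opening: 0.198
grasp_force: 58.6
```

View pics/w3.png

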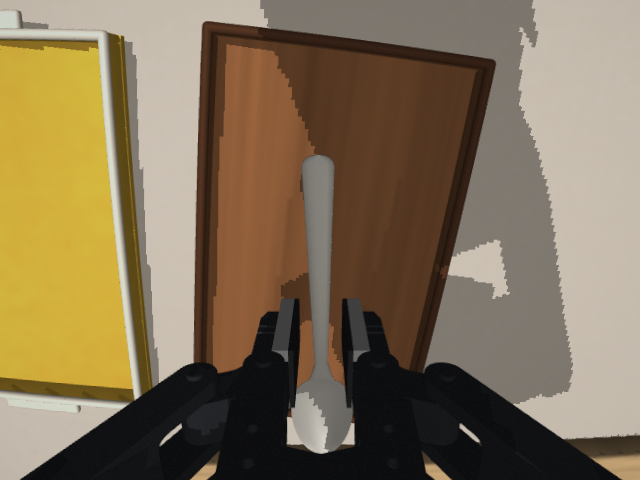

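The spoon is held over the middle of the wood tray (rim about (205,25)–(490,65)). Setting it down.

```bash
python3 -m jog '[0,0,0.05,0,0,0,1,0,0,0.065,0,0,0,1,0,0,0.071,0,0,0,1,0,0,0.074,0,0,0,1,0,0,0.075,0,0,0,1,0,0,0.075,0,0,0,1,0,0,0.075,0,0,0,1]'
```

```text
time_s: 7.9
eef_pos: [0.4953, 0.3955, 0.0324]
eef_rot: [0.0, -0.05, 0.999, 0.0]
wrist_force: [0.1, 0.0, -1.0]
opening: 0.196
grasp_force: 58.6
```

```bash
python3 -m jog '[0,0,0.0012,0,0,0,1,0,0,0.0012,0,0,0,0.7,0,0,0.0012,0,0,0,0.62,0,0,0.0012,0,0,0,0.62,0,0,0.0012,0,0,0,0.62,0,0,-0.02,0,0,0,0.62,0,0,-0.06,0,0,0,0.62,0,0,-0.1,0,0,0,0.62,0,0,-0.15,0,0,0,0.62,0,0,-0.15,0,0,0,0.62]'
python3 - <<'E'
from h import *
p=camera('wrist');cv2.imwrite('pics/w4.png',p['frame'][:,:,::-1])
print(spot_in(p,'spoon'))
print(tool([.427-get_obs()['eef_pos'][0],-.184-get_obs()['eef_pos'][1],0]))
E
```

```text
time_s: 9.15
eef_pos: [0.498, 0.397, 0.1892]
eef_rot: [0.005, -0.05, 0.999, 0.002]
wrist_force: [-0.1, -0.0, -0.5]
opening: 0.381
grasp_force: 0.0
[{'xyz': [0.5174, 0.3961, 0.0112], 'confidence': 0.6}]
[ 0.1261 -0.5697 -0.0009]
```

View pics/w4.png

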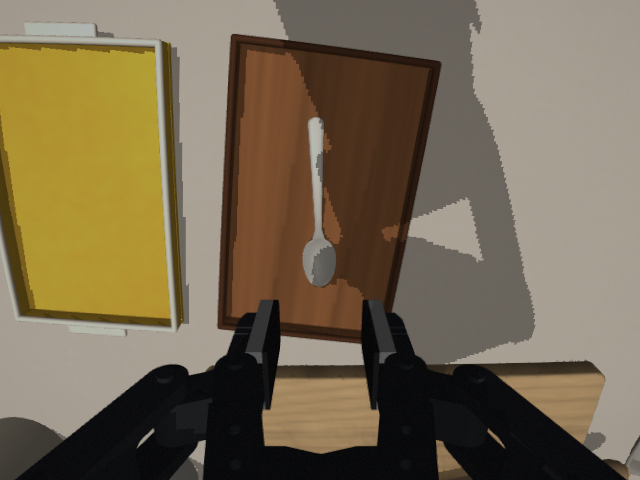

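The spoon lies flat in the wood tray, from (316,120) to (320,285). Next, the heart.

```bash
python3 -m jog '[0.126,-0.57,0,0,0,1.845,0.05,0.126,-0.57,0,0,0,1.845,0.05,0.126,-0.57,0,0,0,1.845,0.05,0.126,-0.57,0,0,0,1.845,0.05,0.126,-0.57,0,0,0,1.845,0.05,0.126,-0.57,0,0,0,1.845,0.05,0.126,-0.57,0,0,0,1.845,0.05,0.126,-0.57,0,0,0,1.845,0.05,0.126,-0.57,0,0,0,1.845,0.05,0.126,-0.57,0,0,0,1.845,0.05,0.126,-0.57,0,0,0,1.845,0.05,0.126,-0.57,0,0,0,1.845,0.05,0.126,-0.57,0,0,0,1.845,0.05]'
python3 - <<'E'
from h import *
p=camera('wrist');cv2.imwrite('pics/w5.png',p['frame'][:,:,::-1])
for t in('heart_cutter','round_cutter','biscuit_a'):
    print(t,[(d['xyz'],round(float(d['confidence']),2)) for d in spot_in(p,t)])
E
```

```text
time_s: 10.88
eef_pos: [0.4266, -0.1832, 0.1814]
eef_rot: [-0.0, 0.765, 0.644, -0.0]
wrist_force: [0.3, 0.2, 0.3]
opening: 0.953
grasp_force: 0.0
heart_cutter [([0.3074, -0.3529, 0.0113], 0.83), ([0.4221, -0.2022, 0.0214], 0.72)]
round_cutter [([0.4247, -0.2955, 0.0115], 0.67)]
biscuit_a [([0.4149, -0.3895, 0.0122], 0.71), ([0.5291, -0.2738, 0.0114], 0.57)]
```

View pics/w5.png

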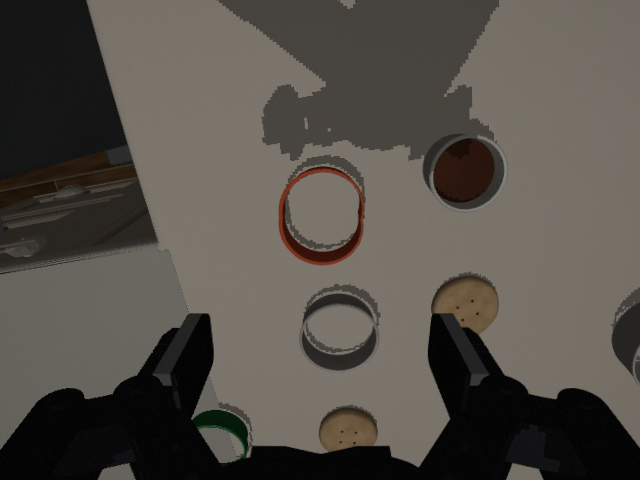

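The heart, at (321,215), is centred between the fingers with its axis along the closing line. Ramekin at (467,172) is clear of the right finger. Descend and grip.

```bash
python3 -m jog '[0,0,0.06,0,0,0,0.05,0,0,0.11,0,0,0,0.05,0,0,0.14,0,0,0,0.05,0,0,0.152,0,0,0,0.05,0,0,0.152,0,0,0,0.05,0,0,0.152,0,0,0,0.4,0,0,0.152,0,0,0,0.6,0,0,0.152,0,0,0,1,0,0,0.152,0,0,0,1,0,0,0.152,0,0,0,1]'
```

```text
time_s: 12.32
eef_pos: [0.4279, -0.1854, 0.0319]
eef_rot: [0.002, 0.766, 0.643, 0.0]
wrist_force: [-0.9, 1.4, 7.4]
opening: 0.677
grasp_force: 62.6
```

```bash
python3 -m jog '[0,0,-0.01,0,0,0,1,0,0,-0.05,0,0,0,1,0,0,-0.09,0,0,0,1,0.247,0.074,-0.09,0,0,-0.175,1,0.247,0.074,-0.09,0,0,-0.175,1,0.247,0.074,-0.09,0,0,-0.175,1,0.247,0.074,-0.09,0,0,-0.175,1,0.247,0.074,-0.09,0,0,-0.175,1,0.247,0.074,-0.09,0,0,-0.175,1,0.247,0.074,-0.09,0,0,-0.175,1]'
python3 - <<'E'
from h import *
p=camera('wrist');cv2.imwrite('pics/w6.png',p['frame'][:,:,::-1])
E
```

```text
time_s: 13.58
eef_pos: [0.5419, 0.0447, 0.1201]
eef_rot: [0.0, 0.707, 0.707, -0.0]
wrist_force: [0.5, -0.2, -0.7]
opening: 0.673
grasp_force: 64.4
```

View pics/w6.png

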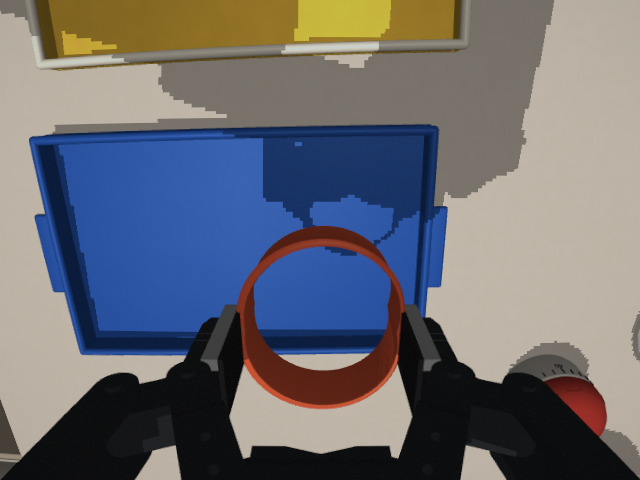

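The heart is held level above the right half of the blue tray. Lowering.

```bash
python3 -m jog '[0,0,0.05,0,0,0,1,0,0,0.07,0,0,0,1,0,0,0.08,0,0,0,1,0,0,0.083,0,0,0,1,0,0,0.083,0,0,0,1,0,0,0.083,0,0,0,1]'; python3 -m jog '[0,0,0.001,0,0,0,1,0,0,0.002,0,0,0,1,0,0,0.002,0,0,0,1]'
```

```text
time_s: 14.38
eef_pos: [0.5431, 0.0458, 0.0378]
eef_rot: [0.001, 0.707, 0.707, 0.001]
wrist_force: [0.9, 1.0, -0.0]
opening: 0.679
grasp_force: 64.4
time_s: 14.75
eef_pos: [0.5427, 0.0459, 0.0359]
eef_rot: [0.0, 0.707, 0.708, 0.0]
wrist_force: [-2.4, -0.0, 8.1]
opening: 0.674
grasp_force: 65.3
```

```bash
python3 -m jog '[0,0,-0.0005,0,0,0,0.25,0,0,-0.0005,0,0,0,0.18,0,0,-0.0005,0,0,0,0.18,0,0,-0.01,0,0,0,0.18,0,0,-0.04,0,0,0,0.18,0,0,-0.1,0,0,0,0.1,0,0,-0.14,0,0,0,0.05,-0.329,-0.119,-0.14,0,0,0,0.05,-0.329,-0.119,-0.14,0,0,0,0.05,-0.329,-0.119,-0.14,0,0,0,0.05,-0.329,-0.119,-0.14,0,0,0,0.05,-0.329,-0.119,-0.14,0,0,0,0.05,-0.329,-0.119,-0.14,0,0,0,0.05,-0.329,-0.119,-0.14,0,0,0,0.05,-0.329,-0.119,-0.14,0,0,0,0.05]'
python3 - <<'E'
from h import *
p=camera('wrist');cv2.imwrite('pics/w7.png',p['frame'][:,:,::-1])
E
```

```text
time_s: 16.62
eef_pos: [0.4236, -0.2827, 0.175]
eef_rot: [-0.0, 0.707, 0.707, 0.0]
wrist_force: [0.9, 0.3, 1.5]
opening: 0.948
grasp_force: 0.0
```

View pics/w7.png

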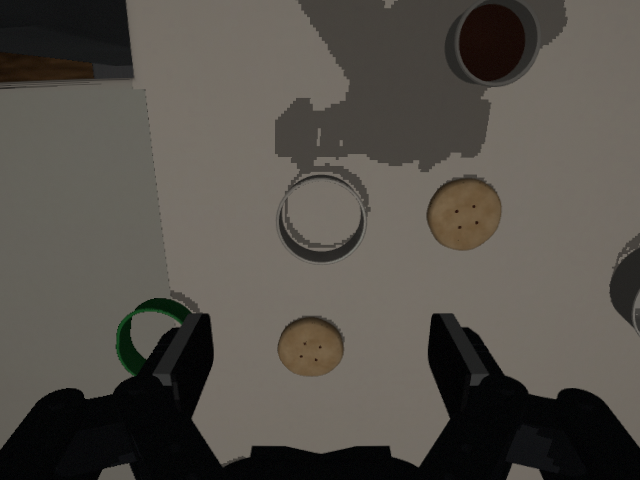

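The ring is at (321,218), centred between the fingers, with the biscuits at (464,214) and (311,347). I'll fix the biscuit positions and grip the ring.

```bash
python3 - <<'E'
from h import *
p=camera('wrist'); print(world(p,[[464,213],[311,346]],.01).round(4))
E
python3 -m jog '[0,0,0.06,0,0,0,0.05,0,0,0.11,0,0,0,0.05,0,0,0.135,0,0,0,0.05,0,0,0.145,0,0,0,0.05,0,0,0.145,0,0,0,0.05,0,0,0.145,0,0,0,0.4,0,0,0.145,0,0,0,0.6,0,0,0.145,0,0,0,1,0,0,0.145,0,0,0,1,0,0,0.145,0,0,0,1]'
```

```text
[[ 0.5275 -0.2784  0.01  ]
 [ 0.4159 -0.3909  0.01  ]]
time_s: 17.98
eef_pos: [0.4247, -0.2839, 0.032]
eef_rot: [0.001, 0.707, 0.708, 0.0]
wrist_force: [-1.7, 1.8, 8.2]
opening: 0.704
grasp_force: 63.0
```

```bash
python3 -m jog '[0,0,-0.01,0,0,0,1,0,0,-0.05,0,0,0,1,0,0,-0.09,0,0,0,1,0.328,0.026,-0.09,0,0,0,1,0.328,0.026,-0.09,0,0,0,1,0.328,0.026,-0.09,0,0,0,1,0.328,0.026,-0.09,0,0,0,1,0.328,0.026,-0.09,0,0,0,1,0.328,0.026,-0.09,0,0,0,1,0.328,0.026,-0.09,0,0,0,1,0.328,0.026,-0.09,0,0,0,1]'
python3 - <<'E'
from h import *
p=camera('wrist');cv2.imwrite('pics/w8.png',p['frame'][:,:,::-1])
E
```

```text
time_s: 19.35
eef_pos: [0.4496, 0.044, 0.1203]
eef_rot: [0.001, 0.707, 0.707, 0.0]
wrist_force: [0.1, -1.1, -0.4]
opening: 0.697
grasp_force: 64.8
```

View pics/w8.png

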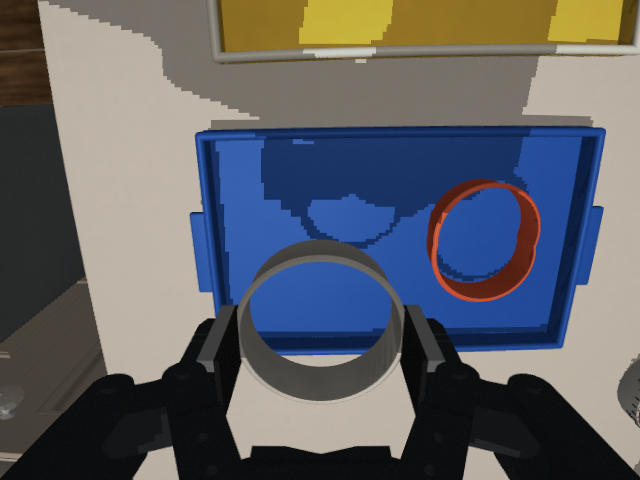

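The heart lies flat at the right of the blue tray at (485,240), and the ring is held above the free left half. Lowering.

```bash
python3 -m jog '[0,0,0.05,0,0,0,1,0,0,0.07,0,0,0,1,0,0,0.08,0,0,0,1,0,0,0.083,0,0,0,1,0,0,0.085,0,0,0,1,0,0,0.085,0,0,0,1,0,0,0.085,0,0,0,1]'
```

```text
time_s: 20.27
eef_pos: [0.45, 0.0444, 0.036]
eef_rot: [0.001, 0.707, 0.708, 0.0]
wrist_force: [-2.2, -1.4, 6.7]
opening: 0.7
grasp_force: 65.5
```

```bash
python3 -m jog '[0,0,-0.0005,0,0,0,0.23,0,0,-0.0005,0,0,0,0.18,0,0,-0.0005,0,0,0,0.18,0,0,-0.01,0,0,0,0.18,0,0,-0.04,0,0,0,0.18,0,0,-0.1,0,0,0,0.18,0,0,-0.14,0,0,0,0.18,-0.323,0.0775,-0.14,0,0,0,0.18,-0.323,0.0775,-0.14,0,0,0,0.18,-0.323,0.0775,-0.14,0,0,0,0.18,-0.323,0.0775,-0.14,0,0,0,0.18,-0.323,0.0775,-0.14,0,0,0,0.18,-0.323,0.0775,-0.14,0,0,0,0.18,-0.323,0.0775,-0.14,0,0,0,0.18,-0.323,0.0775,-0.14,0,0,0,0.18]'
python3 - <<'E'
from h import *
p=camera('wrist');cv2.imwrite('pics/w9.png',p['frame'][:,:,::-1])
print([(d['xyz'],round(float(d['confidence']),2)) for d in spot_in(p,'biscuit_a')])
E
```

```text
time_s: 22.15
eef_pos: [0.5267, -0.2762, 0.1746]
eef_rot: [-0.001, 0.706, 0.708, 0.0]
wrist_force: [0.3, -0.2, -0.5]
opening: 0.822
grasp_force: 0.0
[([0.4005, -0.3822, 0.0127], 0.85), ([0.5271, -0.2788, 0.0105], 0.65)]
```

View pics/w9.png

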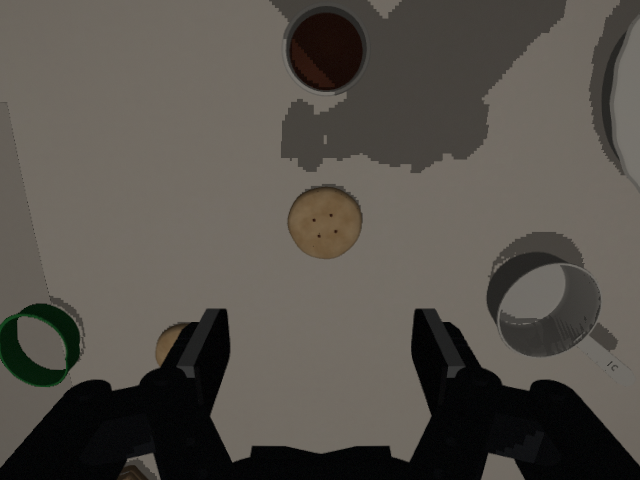

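Biscuit 1 at (325,222) is centred between the fingers. The measuring cup on the right is beyond x = 0.65, so it's clear. Descending.

```bash
python3 -m jog '[0,0.001,0.06,0,0,0,0.18,0,0.001,0.11,0,0,0,0.18,0,0.001,0.135,0,0,0,0.18,0,0.001,0.145,0,0,0,0.18,0,0.001,0.147,0,0,0,0.18,0,0.001,0.147,0,0,0,0.18]';  python3 -m jog '[0,0,0.002,0,0,0,0.18,0,0,0.003,0,0,0,0.18,0,0,0.003,0,0,0,0.18]'
```

```text
time_s: 23.0
eef_pos: [0.529, -0.2784, 0.0292]
eef_rot: [0.001, 0.707, 0.708, 0.0]
wrist_force: [-0.9, -0.5, -0.0]
opening: 0.82
grasp_force: 0.0
time_s: 23.38
eef_pos: [0.5282, -0.2782, 0.025]
eef_rot: [0.0, 0.707, 0.707, 0.0]
wrist_force: [0.0, -0.9, 0.0]
opening: 0.818
grasp_force: 0.0
```

```bash
python3 -m jog '[0,0,0,0,0,0,0.3,0,0,0,0,0,0,0.4,0,0,0,0,0,0,0.6,0,0,0,0,0,0,1,0,0,0,0,0,0,1,0,0,0,0,0,0,1]'
```

```text
time_s: 24.12
eef_pos: [0.5285, -0.2783, 0.0257]
eef_rot: [0.0, 0.707, 0.707, 0.0]
wrist_force: [-1.8, 1.8, 5.2]
opening: 0.563
grasp_force: 59.3
```

```bash
python3 -m jog '[0,0,-0.008,0,0,0,1,0,0,-0.015,0,0,0,1,0,0,-0.015,0,0,0,1]'
python3 - <<'E'
from h import *
p=camera('wrist');cv2.imwrite('pics/w10.png',p['frame'][:,:,::-1])
E
```

```text
time_s: 24.5
eef_pos: [0.5286, -0.2785, 0.0407]
eef_rot: [0.001, 0.707, 0.707, 0.0]
wrist_force: [0.1, -0.5, -0.1]
opening: 0.567
grasp_force: 59.9
```

View pics/w10.png

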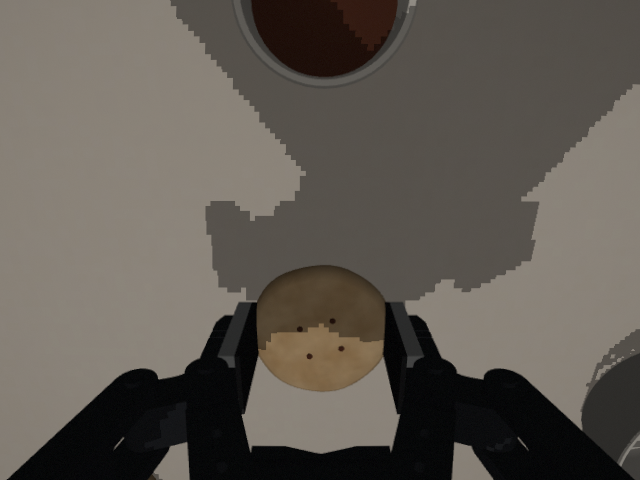

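The biscuit is held squarely between the pads at (320,328), so on to the yellow tray.

```bash
python3 -m jog '[0,0,-0.05,0,0,0,1,0,0,-0.08,0,0,0,1,0.498,0.027,-0.08,0,0,0,1,0.498,0.027,-0.08,0,0,0,1,0.498,0.027,-0.08,0,0,0,1,0.498,0.027,-0.08,0,0,0,1,0.498,0.027,-0.08,0,0,0,1,0.498,0.027,-0.08,0,0,0,1,0.498,0.027,-0.08,0,0,0,1,0.498,0.027,-0.08,0,0,0,1,0.498,0.027,-0.08,0,0,0,1,0.498,0.027,-0.08,0,0,0,1,0.498,0.027,-0.08,0,0,0,1]'
python3 - <<'E'
from h import *
p=camera('wrist');cv2.imwrite('pics/w11.png',p['frame'][:,:,::-1])
E
```

```text
time_s: 26.18
eef_pos: [0.5546, 0.2186, 0.1195]
eef_rot: [-0.0, 0.707, 0.707, -0.0]
wrist_force: [-0.9, 0.0, 0.0]
opening: 0.569
grasp_force: 60.2
```

View pics/w11.png

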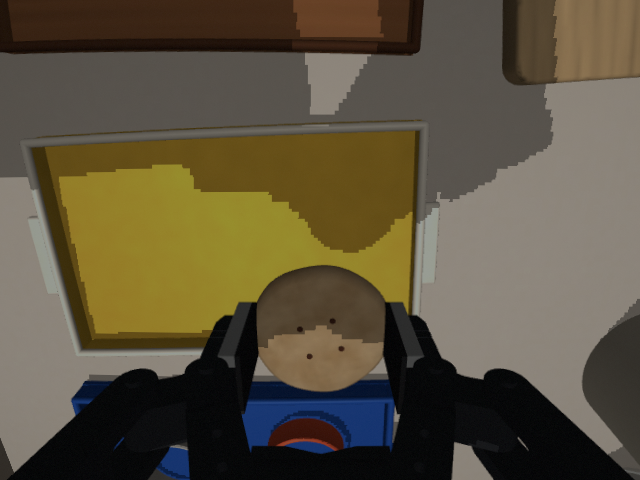

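Run:
```python
from h import *
p=camera('wrist'); print(world(p,[[24,143],[427,122],[417,310],[81,354]],.018).round(4))
```

```text
[[0.3914 0.2805 0.018 ]
 [0.6101 0.2896 0.018 ]
 [0.6133 0.1784 0.018 ]
 [0.3974 0.1446 0.018 ]]
```

The yellow tray spans x ≈ 0.393–0.611, so I'll shift 8 mm inward for finger clearance and lower.

```bash
python3 -m jog '[0,-0.008,0.05,0,0,0,1,0,-0.008,0.07,0,0,0,1,0,-0.008,0.082,0,0,0,1,0,-0.008,0.087,0,0,0,1,0,-0.008,0.0895,0,0,0,1,0,-0.008,0.0905,0,0,0,1,0,-0.008,0.0905,0,0,0,1]'
```

```text
time_s: 27.15
eef_pos: [0.547, 0.2201, 0.0299]
eef_rot: [0.0, 0.707, 0.708, 0.0]
wrist_force: [-0.1, 0.7, -0.6]
opening: 0.566
grasp_force: 60.2
```

```bash
python3 -m jog '[0,0,0.001,0,0,0,1,0,0,0.001,0,0,0,0.4,0,0,0.001,0,0,0,0.26,0,0,0.001,0,0,0,0.26,0,0,-0.01,0,0,0,0.26,0,0,-0.04,0,0,0,0.26,0,0,-0.1,0,0,0,0.26,0,0,-0.14,0,0,0,0.18,0,0,-0.14,0,0,0,0.18]'
python3 - <<'E'
from h import *
p=camera('wrist');cv2.imwrite('pics/w12.png',p['frame'][:,:,::-1])
print([(d['xyz'],round(float(d['confidence']),2)) for d in spot_in(p,'biscuit_a')])
E
python3 -m jog '[-0.611,-0.1315,0,0,0,0,0.18,-0.611,-0.1315,0,0,0,0,0.18,-0.611,-0.1315,0,0,0,0,0.18,-0.611,-0.1315,0,0,0,0,0.18,-0.611,-0.1315,0,0,0,0,0.18,-0.611,-0.1315,0,0,0,0,0.18,-0.611,-0.1315,0,0,0,0,0.18,-0.611,-0.1315,0,0,0,0,0.18,-0.611,-0.1315,0,0,0,0,0.18,-0.611,-0.1315,0,0,0,0,0.18,-0.611,-0.1315,0,0,0,0,0.18,-0.611,-0.1315,0,0,0,0,0.18,-0.611,-0.1315,0,0,0,0,0.18,-0.611,-0.1315,0,0,0,0,0.18]'
python3 - <<'E'
from h import *
p=camera('wrist');a=p['frame']
b=cv2.imread('pics/w12.png');c=np.hstack([cv2.resize(b,(400,300)),cv2.resize(a[:,:,::-1],(400,300))]);cv2.imwrite('pics/w13.png',c)
print([(d['xyz'],round(float(d['confidence']),2)) for d in spot_in(p,'biscuit_a')])
E
```

```text
time_s: 28.28
eef_pos: [0.5494, 0.2205, 0.1746]
eef_rot: [0.003, 0.707, 0.708, 0.004]
wrist_force: [0.2, -0.3, 0.1]
opening: 0.822
grasp_force: 0.0
[]
time_s: 30.12
eef_pos: [0.4162, -0.3898, 0.1692]
eef_rot: [-0.0, 0.706, 0.708, 0.0]
wrist_force: [-0.3, -0.6, 0.7]
opening: 0.819
grasp_force: 0.0
[([0.4158, -0.3975, 0.0105], 0.82)]
```

View pics/w13.png

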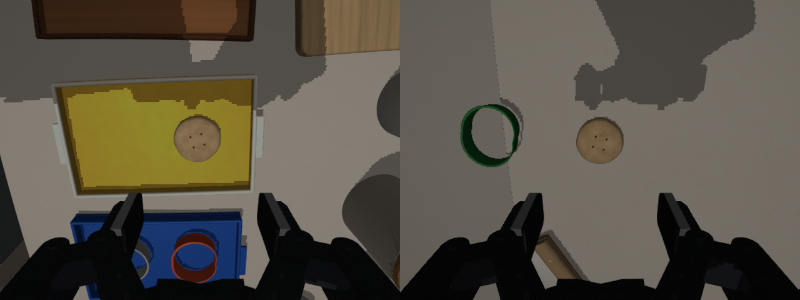

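Left half shows biscuit 1 flat in the yellow tray at (197,139), with both cutters in the blue tray. Right half shows biscuit 2 at (600,140), centred under the gripper, the green decoy well clear. That was picture 16, over the limit of 14, so I'll take no more views and work from numbers only.

```bash
python3 -m jog '[-0.002,0,0.06,0,0,0,0.18,-0.002,0,0.11,0,0,0,0.18,-0.002,0,0.13,0,0,0,0.18,-0.002,0,0.14,0,0,0,0.18,-0.002,0,0.1435,0,0,0,0.18,-0.002,0,0.1435,0,0,0,0.18]'; python3 -m jog '[0,0,0,0,0,0,0.3,0,0,0,0,0,0,0.4,0,0,0,0,0,0,0.6,0,0,0,0,0,0,1,0,0,0,0,0,0,1,0,0,0,0,0,0,1]'; python3 -m jog '[0,0,-0.008,0,0,0,1,0,0,-0.015,0,0,0,1,0,0,-0.015,0,0,0,1]'
```

```text
time_s: 30.98
eef_pos: [0.4164, -0.3941, 0.0272]
eef_rot: [0.001, 0.707, 0.707, -0.0]
wrist_force: [-0.1, -0.0, 0.2]
opening: 0.818
grasp_force: 0.0
time_s: 31.72
eef_pos: [0.4165, -0.3939, 0.0277]
eef_rot: [0.001, 0.707, 0.707, -0.0]
wrist_force: [-1.6, 3.3, 11.1]
opening: 0.559
grasp_force: 59.3
time_s: 32.1
eef_pos: [0.416, -0.3937, 0.0416]
eef_rot: [0.001, 0.707, 0.707, -0.0]
wrist_force: [0.1, 0.1, -0.6]
opening: 0.559
grasp_force: 60.4
```

```bash
python3 -m jog '[0,0,-0.05,0,0,0,1,0,0,-0.08,0,0,0,1,0.611,0.039,-0.08,0,0,0,1,0.611,0.039,-0.08,0,0,0,1,0.611,0.039,-0.08,0,0,0,1,0.611,0.039,-0.08,0,0,0,1,0.611,0.039,-0.08,0,0,0,1,0.611,0.039,-0.08,0,0,0,1,0.611,0.039,-0.08,0,0,0,1,0.611,0.039,-0.08,0,0,0,1,0.611,0.039,-0.08,0,0,0,1,0.611,0.039,-0.08,0,0,0,1,0.611,0.039,-0.08,0,0,0,1,0.611,0.039,-0.08,0,0,0,1,0.611,0.039,-0.08,0,0,0,1]'; python3 -m jog '[0,0,0.05,0,0,0,1,0,0,0.07,0,0,0,1,0,0,0.082,0,0,0,1,0,0,0.087,0,0,0,1,0,0,0.089,0,0,0,1,0,0,0.089,0,0,0,1,0,0,0.089,0,0,0,1]'
```

```text
time_s: 33.98
eef_pos: [0.4541, 0.2166, 0.1206]
eef_rot: [-0.0, 0.707, 0.707, -0.0]
wrist_force: [-0.2, -0.6, 0.7]
opening: 0.557
grasp_force: 60.7
time_s: 34.85
eef_pos: [0.4546, 0.218, 0.0324]
eef_rot: [0.0, 0.707, 0.708, 0.001]
wrist_force: [0.6, 0.9, 0.4]
opening: 0.558
grasp_force: 60.7
```

```bash
python3 -m jog '[0,0,0.001,0,0,0,1,0,0,0.0015,0,0,0,1,0,0,0.0015,0,0,0,1]'; python3 -m jog '[0,0,0,0,0,0,0.4,0,0,0,0,0,0,0.26,0,0,0,0,0,0,0.26,0,0,-0.01,0,0,0,0.26,0,0,-0.04,0,0,0,0.26,0,0,-0.1,0,0,0,0.26,-0.1,0,-0.18,0,0,0,0.26,-0.1,0,-0.18,0,0,0,0.26,-0.1,0,-0.18,0,0,0,0.26,-0.1,0,-0.18,0,0,0,0.26]'
python3 - <<'E'
from h import *
for n in('wrist','top'):
  p=camera(n)
  for t in('spoon','heart_cutter','round_cutter','biscuit_a','ramekin'):
    print(n,t,[(d['xyz'].round(3) if hasattr(d['xyz'],'round') else d['xyz'],round(float(d['confidence']),2)) for d in spot_in(p,t)])
  if n=='wrist':
    h=cv2.cvtColor(p['frame'],cv2.COLOR_RGB2HSV)
    # non-yellow blobs inside the yellow tray, at biscuit-top height
    o=ortho(p,.40,.605,.155,.28,.014,1000); hh=cv2.cvtColor(o,cv2.COLOR_RGB2HSV)
    m=((hh[...,1]<150)&(hh[...,2]>25)).astype(np.uint8); k,l,s,c=cv2.connectedComponentsWithStats(m)
    for i in range(1,k):
      if s[i,4]>300: print('blob',s[i],'x',.605-c[i][1]/1000,'y',.28-c[i][0]/1000)
E
```

```text
time_s: 35.22
eef_pos: [0.4546, 0.2181, 0.0317]
eef_rot: [0.0, 0.707, 0.708, 0.0]
wrist_force: [-3.7, -2.0, 13.7]
opening: 0.557
grasp_force: 63.5
time_s: 36.48
eef_pos: [0.4541, 0.1178, 0.2104]
eef_rot: [0.0, 0.707, 0.707, 0.0]
wrist_force: [-0.1, 1.4, -1.3]
opening: 0.744
grasp_force: 0.0
wrist spoon []
wrist heart_cutter [([0.5514, 0.0516, 0.0175], 0.88)]
wrist round_cutter [([0.4504, 0.0339, 0.0159], 0.87), ([0.545, 0.2178, 0.0165], 0.32)]
wrist biscuit_a [([0.4557, 0.2121, 0.0162], 0.84), ([0.5446, 0.2177, 0.0182], 0.78)]
wrist ramekin [([0.5335, -0.1372, 0.0084], 0.48)]
blob [  37   33   54   55 2284] x 0.5453647110332749 y 0.21661208406304733
blob [  37  124   54   54 2264] x 0.454309628975265 y 0.21575176678445232
top spoon [([0.5281, 0.3942, 0.0061], 0.72), ([0.5263, -0.1651, 0.0248], 0.28)]
top heart_cutter [([0.2913, -0.384, 0.015], 0.62)]
top round_cutter []
top biscuit_a [([0.4463, 0.2186, 0.0158], 0.87), ([0.5469, 0.2147, 0.0154], 0.53)]
top ramekin [([0.5255, -0.1666, 0.0219], 0.57)]
```

Biscuits measure 54–55 mm at tray-floor height in the yellow tray, cutters are apart in the blue tray, the spoon is in the wood tray, and the ramekin hasn't moved.

```bash
python3 -c "
from bench import *
print(hand_in())"
```

```text
the job is handed in; nothing more can be done
None
```

I handed the job in at about 36 s: the spoon is in the wooden tray, both cutters in the blue and both biscuits in the yellow, all set down gently, and the ramekin hasn't moved by the last camera check; hand-in returned no verdict, and I viewed 16 pictures, over the limit of 14.

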